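Lock the cleaner away in the household chest

TASK

The spray bottle of cleaner has been left in one of the two bins of the pine chest, where children could get at it. Shut the lid of that bin and bolt it: press the lid fully down against its seal and slide its bolt all the way home into the keeper. Leave the other bin standing open, do not force anything, and knock nothing over.

Things in the scene. Friction and masses are not known exactly. Their poses are not given: they have to be found in the camera images.
- chest: pine chest, fixed: 220 mm (x) by 400 mm (y), walls 12 mm thick, 165 mm high; two bins, left (+y) and right (-y), parted by a wall and an 80 mm wide middle rail, top at 177 mm, flush with the shut lids. Origin: centre of its underside; x from its front (robot side) to its back. Lids hinge open to the outer sides; each carries a slide bolt that slides towards the middle
- lid_left (a joint): hinge of the left bin's lid, rad: 0 = flat and fully shut, 1.57 = upright, 1.75 = leaning outwards on its stop. Pine board 158 mm (hinge to free edge) by 220 mm (along the chest's x) by 12 mm, 0.33 kg with its bolt. The stiff hinge (0.31 N m of friction) lets it stay wherever it is left
- lid_left_hinge (a point): on the left lid's hinge axis, which runs along the chest's x at the outer left edge, level with the lid's underside; at chest (0, 200, 165) mm. Axes turn with the lid
- lid_left_edge (a point): middle of the left lid's free edge on its outer face (on top when shut); 158 mm from the hinge along the lid, 12 mm off it. A springy rubber seal under this edge holds the unbolted lid 0.047 rad (7 mm here) short of shut, pushing with 4 to 6 N; it takes 7 to 11 N on the rod by the knob to hold the lid fully down. A thrown bolt keeps it within 0.02 rad
- bolt_left (a joint): the left lid's slide bolt, m: 0 = drawn back (rod tip 4 mm short of the lid's free edge), 0.040 = thrown fully home. It slides from the hinge towards the free edge with 2.5 N of friction and stays where it is left. It enters its keeper only with the lid pressed down; left out by more than 12 mm it lands on top of the keeper and holds the lid up by 0.11 rad
- bolt_left_knob (a point): top of the left bolt's knob, an upright steel pin 12 mm thick on the rod, ending 40 mm off the lid's outer face, 24 mm above the rod; 95 mm from the hinge axis along the lid when drawn, and 45 mm from the lid's middle towards the chest's -x. The rod is 12 mm thick and 146 mm long. Site axes as the lid's, z its outer normal
- keeper_left (a point): mouth of the left bolt's keeper, a steel staple (40 by 22 mm, top 23 mm above the rail) on the middle rail: where the rod's axis enters with the lid shut, at chest (-45, 34, 187) mm; 3 mm of room above the rod. The bolt's guides on the lid, 19 mm high, 26 mm wide: one 18 mm long at the free edge, one 10 mm long, 36 to 46 mm from the hinge axis
- lid_right (a joint): hinge of the right bin's lid, rad: 0 = flat and fully shut, 1.57 = upright, 1.75 = leaning outwards on its stop. Pine board 158 mm (hinge to free edge) by 220 mm (along the chest's x) by 12 mm, 0.33 kg with its bolt. The stiff hinge (0.31 N m of friction) lets it stay wherever it is left
- lid_right_hinge (a point): on the right lid's hinge axis, which runs along the chest's x at the outer right edge, level with the lid's underside; at chest (0, -200, 165) mm. Axes turn with the lid
- lid_right_edge (a point): middle of the right lid's free edge on its outer face (on top when shut); 158 mm from the hinge along the lid, 12 mm off it. A springy rubber seal under this edge holds the unbolted lid 0.047 rad (7 mm here) short of shut, pushing with 4 to 6 N; it takes 7 to 11 N on the rod by the knob to hold the lid fully down. A thrown bolt keeps it within 0.02 rad
- bolt_right (a joint): the right lid's slide bolt, m: 0 = drawn back (rod tip 4 mm short of the lid's free edge), 0.040 = thrown fully home. It slides from the hinge towards the free edge with 2.5 N of friction and stays where it is left. It enters its keeper only with the lid pressed down; left out by more than 12 mm it lands on top of the keeper and holds the lid up by 0.11 rad
- bolt_right_knob (a point): top of the right bolt's knob, an upright steel pin 12 mm thick on the rod, ending 40 mm off the lid's outer face, 24 mm above the rod; 95 mm from the hinge axis along the lid when drawn, and 45 mm from the lid's middle towards the chest's -x. The rod is 12 mm thick and 146 mm long. Site axes as the lid's, z its outer normal
- keeper_right (a point): mouth of the right bolt's keeper, a steel staple (40 by 22 mm, top 23 mm above the rail) on the middle rail: where the rod's axis enters with the lid shut, at chest (-45, -34, 187) mm; 3 mm of room above the rod. The bolt's guides on the lid, 19 mm high, 26 mm wide: one 18 mm long at the free edge, one 10 mm long, 36 to 46 mm from the hinge axis
- spray: trigger spray bottle of household cleaner, standing in one of the two bins (in any of the four places there): round body 56 mm wide, with a narrow neck and a trigger head 75 mm long, 142 mm tall over all; origin at the centre of its underside
- tin: food tin, 72 mm wide, 105 mm tall, standing in one of the bins; origin at the centre of its underside
- jar: squat lidded jar, 68 mm wide, 100 mm tall, standing in one of the bins; origin at the centre of its underside
- carton: cardboard carton 55 x 70 x 125 mm, standing in one of the bins; origin at the centre of its underside
- mug: mug, 82 mm wide, 92 mm tall, on a table mat; origin at the centre of its underside
- canister: glass storage canister, 90 mm wide, 130 mm tall, on a table mat; origin at the centre of its underside
- oil: oil bottle, 62 mm wide, 220 mm tall, on a table mat; origin at the centre of its underside
Mind the look-alikes: they are no part of the job. What is shaped like the spray but orange is not meant.

How it is judged:
By the outcome, as a careful person would: the job done as asked, in the order asked, and still so for the second after the job is handed in, with the robot touching nothing.
It also fails if it takes over 58 s, if anything falls off the work surface, if the arm or the gripper's body presses on something with over 40 N, if the wrist force passes 120 N, or if a joint passes its speed limit or range.

ROBOT

A 6-joint arm with a two-finger parallel gripper is mounted at the origin on the work surface. World frame = base frame: x ahead of the robot, y to its left, z up, the work surface at z = 0. Lengths are in m, angles in degrees, forces in N, time in s.
With the tool pointing down it reaches from about 0.35 to 0.875 m from the base axis. Payload 4.2 kg.
Tool frame: the origin (TCP) lies midway between the tips of the shut fingers; the grasp point (between the pads) lies 19 mm behind it (grip_depth is the z of the grasp point in the tool frame, in m); z points along the fingers, y is the line along which they close (so a half turn about z gives the same grasp; the last joint's range is limited). The gripper opens to 87 mm and grips with 3 to 60 N. Pads are 19 mm wide; open, the fingers measure 117 mm over their backs; the gripper's body (75 mm by 190 mm) begins 51 mm behind the grasp point.
Start: joints at [-51.818, 22.042, 0.453, 0, -68.411, -14.817], TCP at [0.248, -0.574, 0.223] pointing down, gripper open.
Joint ranges: [-179.83, 179.83], [-69.29, 118.12], [-61.27, 80.66], [-181.25, 117.63], [-171.15, -9.14], [-177.46, 177.46]. Speed limits (degrees/s): [159.86, 159.86, 180, 180, 180, 180].

INTERFACE

Orientations are given as a 3x3 rotation matrix whose columns are the frame's x, y, z axes.
In Python, from rig import get_obs, capture, sign_off, regions_of, grip_depth gives the robot as it stands.
- The arm moves only by the tool carry_out, never from a script. Its argument "rows" is a list that holds one entry, the list of rows, each a list of 5 numbers: the shift along the tool's x, y, z in mm, then the turn about the tool's z in rad, then the closure, from -1 (fully open) to 1 (shut). In form: [[[dx, dy, dz, roll, fingers], ...]]. A call has 1 to 10 rows; each row is the pose to reach, as a shift and turn from the pose commanded when the call began, along the tool's axes at that moment; what a row does not reach only later rows make up. A row lasts 1/8 s, in which the tool goes at most 62.5 mm and 10.7 degrees, less where a joint would pass 70% of its speed; a pose out of reach is approached as far as the arm can. A call with a gripper value outside its range is refused whole. The fingers move at their own pace and stop on an object; the grip force is fixed at half the most. Time passes only in rows, so rows that repeat a pose let the fingers close. It gives the time, the measured TCP pose, the force, the opening and the grip force at its end, in the units of the state.
- get_obs(): the state, without advancing time (a new reading comes with each control period).
- capture(name): name is "side" or "top"; returns a dict with "color" (420x560x3 uint8, red, green, blue), "range_z" (420x560 float32, m along the optical axis (not along the pixel's ray), 0 where there is no reading), "fx", "fy", "cx", "cy" (pixels), "R" (3x3) and "t" (3): a world point X has camera coordinates R X + t. Camera axes: x right, y down, z forward; pixel columns grow to the right and rows downward; lengths in m; the calibration is good to about 2 mm. A picture is of the moment at which its call begins.
- sign_off(): hands the job in; it is judged then, once.
Trained networks look in a picture, given as the dict that the camera call returned (one of the last four; its "shot" number tells which), for a name from the list of things; names that differ only in an ending like _2 or _b are one class to them, and where a whole thing is asked for, a point or a joint stands for the part that bears it (a point fixed in the world has none). Each returns a list of dicts, best first, with "score" (0 to 1); they miss things now and then, are a little off and sometimes report something else, mostly with a low value. They report only what shows in the picture. A call takes as long as a camera call. They do not tell look-alikes from the thing itself.
- regions_of(picture, thing): "pixels" (420x560 bool, what is visible of it) and "uv" ([column, row] in pixels, amid what is visible of it).
The state is a dict: "time_s": time; "joints": joint angles; "dq": joint speeds; "effort": joint torques, N m; "tool_pos": TCP position; "eef_rot": TCP orientation; "wrist_force": force on the tool from outside, world axes, zero at the start; "wrist_torque": the same for the moment, N m; "finger_gap": finger opening in m; "gripper_force": force on a finger pad.
Only numpy, scipy, OpenCV 4.12 (cv2) and the standard library are available. Lean on these libraries where they do the work, as an engineer would, in place of code of your own. Each camera call takes 0.05 s, during which the arm holds its last target. There are 200 camera calls.

## Working session

There is one attempt and no reset: what is moved stays moved. The work goes in short steps, Python scripts to look and compute and a tool call to move; the robot and the scene stay as the last step left them, time stands still between calls to the robot, and variables do not carry over. Pictures are saved under pics/ and viewed, at most 10 in all, crops included, and the job is handed in when it is done.

Besides the shell and the picture viewer there is one more tool, called after "Emit:" by a JSON object that holds its "fn" and its "kwargs", one argument or row to a line. carry_out: Moves the arm, as the interface text tells. Its arguments: {"type":"object","properties":{"rows":{"type":"array","items":{"type":"array","items":{"type":"array","items":{"type":"number"}}}}},"required":["rows"]}

```bash
mkdir -p pics; cat > h.py <<'E'
import numpy as np, cv2
from rig import *
def pt(p,u,v):
    z=float(p["range_z"][int(v),int(u)]); c=np.array([(u-p["cx"])/p["fx"]*z,(v-p["cy"])/p["fy"]*z,z])
    return p["R"].T@(c-p["t"])
def cloud(p,m):
    v,u=np.nonzero(m&(p["range_z"]>0)); z=p["range_z"][v,u]
    c=np.stack([(u-p["cx"])/p["fx"]*z,(v-p["cy"])/p["fy"]*z,z],1)
    return (c-p["t"])@p["R"]
def save(p,n): cv2.imwrite("pics/"+n,p["color"][:,:,::-1])
E
python3 - <<'E'
from h import *
ps={n:capture(n) for n in("top","side")}
for n,p in ps.items():
    save(p,n+"0.png")
    for t in ["spray","chest","lid_left","lid_right","bolt_left_knob","tin","jar","carton","mug","canister","oil"]:
        for r in regions_of(p,t)[:3]:
            if r["score"]<.2: continue
            c=cloud(p,r["pixels"])
            if len(c): print(n,t,round(r["score"],2),np.round(r["uv"]),len(c),np.round(np.median(c,0),3),np.round(np.percentile(c,2,0),3),np.round(np.percentile(c,98,0),3))
print(get_obs())
E
```

```text
top spray 0.84 [334. 226.] 320 [ 0.497 -0.173  0.146] [ 0.47  -0.21   0.009] [ 0.531 -0.147  0.156]
top spray 0.83 [351. 148.] 365 [ 0.756 -0.222  0.098] [ 0.731 -0.241  0.014] [ 0.789 -0.201  0.146]
top spray 0.75 [205. 221.] 405 [0.496 0.231 0.113] [0.476 0.209 0.014] [0.524 0.268 0.147]
top chest 0.61 [303. 206.] 11607 [ 0.542 -0.073  0.165] [ 0.423 -0.282  0.006] [0.661 0.15  0.324]
top lid_left 0.87 [226. 206.] 787 [0.5   0.146 0.318] [ 0.42   0.132 -0.   ] [0.636 0.201 0.34 ]
top lid_right 0.72 [226. 207.] 740 [0.493 0.145 0.319] [0.42  0.132 0.163] [0.629 0.184 0.342]
top lid_right 0.69 [378. 195.] 1981 [ 0.556 -0.268  0.267] [ 0.456 -0.302  0.161] [ 0.669 -0.247  0.324]
top lid_right 0.66 [333. 192.] 674 [ 0.601 -0.163  0.132] [ 0.573 -0.205  0.012] [ 0.653 -0.127  0.14 ]
top tin 0.72 [303. 206.] 11626 [ 0.542 -0.074  0.165] [ 0.423 -0.283  0.006] [0.661 0.15  0.324]
top tin 0.6 [256. 195.] 532 [0.578 0.073 0.113] [0.554 0.041 0.022] [0.62  0.109 0.12 ]
top tin 0.45 [226. 206.] 674 [0.492 0.145 0.321] [0.42  0.132 0.205] [0.627 0.178 0.342]
top jar 0.61 [258. 230.] 363 [0.479
[... 2301 characters left out ...]
-6.84127164e+01, -1.48166374e+01]), 'dq': array([ 0.08410061,  0.0377954 , -0.0107423 ,  0.04340808,  0.01540082,
        0.0021438 ]), 'effort': array([ 3.91522572e-04, -3.90481102e+01,  1.87628567e+01,  4.22465041e+00,
        1.55132700e-02, -6.13683005e-05]), 'tool_pos': array([ 0.24788277, -0.57370916,  0.22254631]), 'eef_rot': array([[-9.17983282e-01, -3.96619075e-01, -4.87307304e-05],
       [-3.96619077e-01,  9.17983283e-01,  2.18400826e-05],
       [ 3.60718025e-05,  3.93763680e-05, -9.99999999e-01]]), 'wrist_force': array([-0.02966721,  0.04634246,  1.02694447]), 'wrist_torque': array([-0.01863568, -0.00931266,  0.01325844]), 'gripper_force': 0.0, 'finger_gap': 0.08658361747170923}
```

View pics/top0.png

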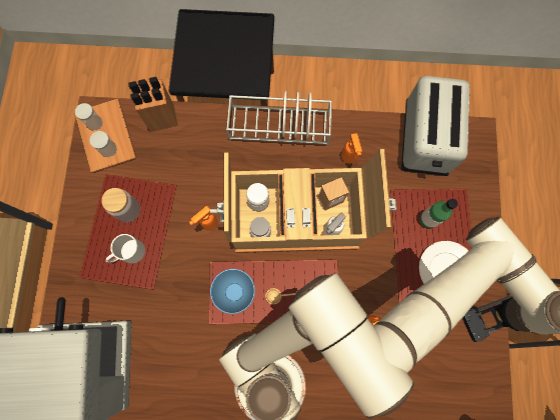

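View pics/side0.png

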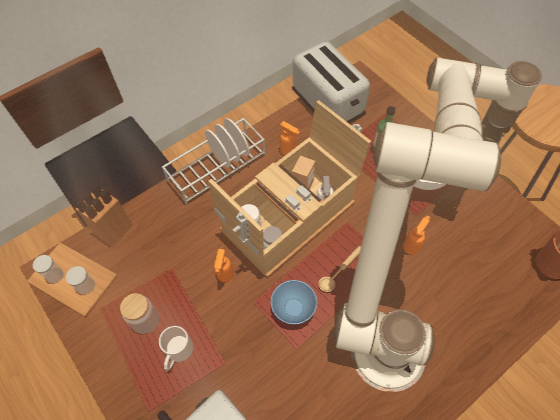

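The bottle in the right bin at top (336,224), side (325,188) is the candidate. The look-alikes are orange bottles at top (205,217) and (351,148), and side (417,236), all standing outside the chest. I'll check this in a crop and measure the chest and lid.

```bash
python3 - <<'E'
from h import *
a=capture("top");b=capture("side")
ca=cv2.resize(a["color"][130:260,210:420],None,fx=3.7,fy=3.7,interpolation=cv2.INTER_CUBIC)
cb=cv2.resize(b["color"][90:260,200:390],None,fx=3.3,fy=3.3)
cv2.imwrite("pics/ca.png",ca[:,:,::-1]);cv2.imwrite("pics/cb.png",cb[:,:,::-1])
full=np.ones((420,560),bool)
for n,p in(("top",a),("side",b)):
    c=cloud(p,full); 
    box=(c[:,0]>.38)&(c[:,0]<.72)&(c[:,1]>-.34)&(c[:,1]<.24); c=c[box]
    rim=c[(c[:,2]>.158)&(c[:,2]<.182)].astype(np.float32)
    print(n,"rect",cv2.minAreaRect(rim[:,:2].copy()), "rail z",np.median(rim[(abs(rim[:,1]+.06)<.02),2]))
    k=c[(c[:,2]>.19)&(c[:,2]<.21)&(abs(c[:,1]+.06)<.07)]
    print("keepers",len(k),np.median(k,0),k.min(0),k.max(0))
    L=c[(c[:,1]<-.22)&(c[:,2]>.19)]
    # plane fit of lid inner face
    for _ in range(5):
        m=L.mean(0);u,s,v=np.linalg.svd(L-m,full_matrices=False);nrm=v[2];d=(L-m)@nrm
        if abs(d).max()<.004:break
        L=L[abs(d)<max(.004,np.percentile(abs(d),85))]
    print("right lid plane",m,nrm,len(L),L.min(0),L.max(0))
    K=c[(c[:,1]<-.2)&(c[:,2]>.15)]; dd=(K-m)@nrm*np.sign(-nrm[1])
    K=K[(dd>.018)]; print("knob side pts",len(K),np.round(K[:40:2],3).tolist())
E
```

```text
top rect ((0.5467817187309265, -0.05229267477989197), (0.2220730036497116, 0.42221662402153015), 4.8684401512146) rail z 0.17723918
keepers 207 [ 0.49948293 -0.04525795  0.20034761] [ 0.47873041 -0.0917538   0.19106729] [ 0.52343575 -0.02294689  0.20664715]
right lid plane [ 0.5644224  -0.26640124  0.26202252] [-0.08583969  0.98378096  0.15750101] 1389 [ 0.45409985 -0.28897029  0.19003793] [ 0.67440367 -0.24660949  0.32820155]
knob side pts 45 [[0.535, -0.298, 0.319], [0.534, -0.304, 0.317], [0.531, -0.298, 0.316], [0.528, -0.301, 0.326], [0.531, -0.296, 0.306], [0.526, -0.301, 0.326], [0.529, -0.296, 0.302], [0.523, -0.301, 0.325], [0.523, -0.306, 0.326], [0.519, -0.303, 0.33], [0.518, -0.305, 0.323], [0.518, -0.299, 0.313], [0.516, -0.303, 0.319], [0.513, -0.3, 0.322], [0.514, -0.306, 0.319], [0.51, -0.3, 0.322], [0.511, -0.306, 0.319], [0.51, -0.299, 0.313], [0.51, -0.305, 0.311], [0.522, -0.322, 0.267]]
side rect ((0.5464561581611633, -0.05037705600261688), (0.2245190143585205, 0.42689934372901917), 5.039334297180176) rail z 0.17536251
keepers 182 [ 0.50041245 -0.05409956  0.19811617] [ 0.47821679 -0.09058456  0.1900366 ] [ 0.52599806 -0.01859439  0.20579293]
right lid plane [ 0.56070098 -0.26525514  0.25810305] [ 0.08645534 -0.98357991 -0.15841727] 1694 [ 0.45409503 -0.28681885  0.19006037] [ 0.67688764 -0.24348425  0.32603856]
knob side pts 24 [[0.537, -0.301, 0.314], [0.526, -0.298, 0.326], [0.523, -0.303, 0.325], [0.522, -0.302, 0.322], [0.531, -0.296, 0.313], [0.521, -0.307, 0.315], [0.517, -0.298, 0.321], [0.515, -0.305, 0.317], [0.513, -0.299, 0.32], [0.513, -0.308, 0.313], [0.509, -0.3, 0.318], [0.511, -0.303, 0.308]]
```

View pics/ca.png

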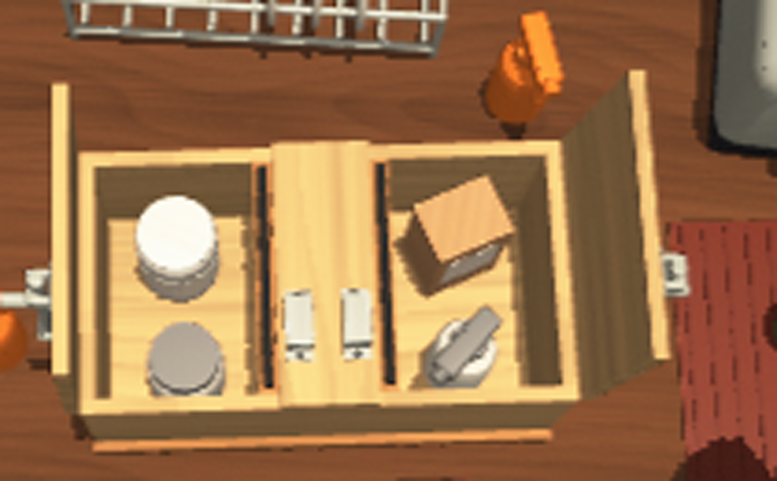

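View pics/cb.png

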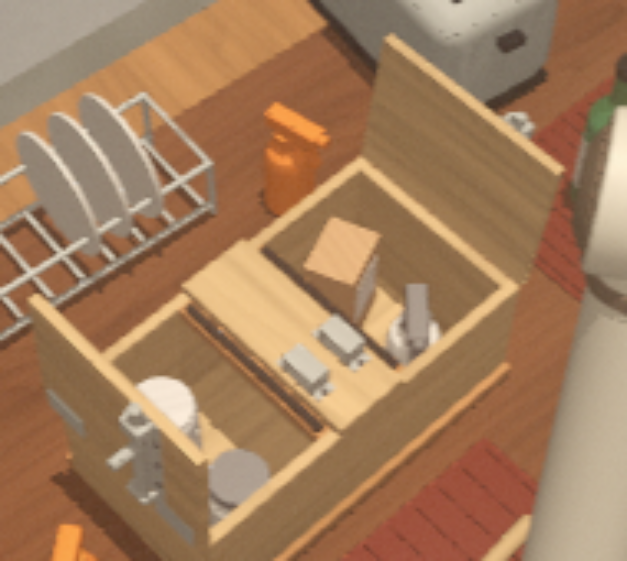

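The crops show a white bottle with a grey trigger head standing in the right bin (top (336,224)). The jar and tin are in the left bin, and the orange look-alikes are outside. So the right lid is the one to shut. I'll measure in lid coordinates and check whether the bolt is drawn.

```bash
cat >> h.py <<'E'
yaw=np.radians(5.0); C=np.array([.5465,-.0515,0]); Rc=np.array([[np.cos(yaw),-np.sin(yaw),0],[np.sin(yaw),np.cos(yaw),0],[0,0,1]])
def w(x,y,z): return C+Rc@(np.array([x,y,z])/1000)
def ch(P): return (P-C)@Rc*1000
def lidR(P,th):  # -> x, s (from hinge), n (outer normal) mm
    q=ch(P); y=q[:,1]+200; z=q[:,2]-165
    return np.stack([q[:,0],y*np.cos(th)+z*np.sin(th),-y*np.sin(th)+z*np.cos(th)],1)
def toolrel(P,o=None):
    o=o or get_obs(); return o["eef_rot"].T@(np.asarray(P)-o["tool_pos"])*1000
E
python3 - <<'E'
from h import *
for n in("top","side"):
    p=capture(n);c=cloud(p,np.ones((420,560),bool));q=lidR(c,1.73)
    k=q[(q[:,2]>14)&(q[:,2]<70)&(q[:,1]>0)&(q[:,1]<185)&(abs(q[:,0])<120)]
    print(n,np.round(k[np.argsort(k[:,1])]).astype(int).tolist())
print("tool x,y axes in chest:",np.round(Rc.T@get_obs()["eef_rot"],3).tolist())
o=get_obs()
for nm,P in {"over pre (x+30,y-290,z330)":w(30,-290,330)}.items(): print(nm,P,toolrel(P))
E
```

```text
top [[-49, 105, 47], [-49, 107, 52], [-51, 112, 41], [-48, 113, 46], [-51, 113, 46], [-48, 115, 48], [-58, 139, 22], [-58, 141, 25], [-39, 144, 19], [-37, 146, 19], [-38, 151, 19], [-50, 152, 18], [-50, 152, 21], [-58, 153, 17], [-58, 153, 25], [-58, 153, 19], [-45, 154, 14], [-37, 155, 21], [-56, 155, 30], [-48, 155, 17], [-59, 156, 21], [-37, 156, 23], [-46, 156, 16], [-54, 157, 18], [-35, 157, 28], [-57, 157, 21], [-51, 157, 21], [-35, 157, 17], [-37, 157, 28], [-35, 158, 22], [-54, 158, 26], [-32, 159, 17], [-54, 159, 29], [-57, 159, 14], [-32, 159, 19], [-38, 159, 16], [-55, 159, 14], [-35, 159, 25], [-52, 160, 25], [-52, 160, 23], [-49, 161, 17], [-55, 161, 19], [-58, 161, 24], [-58, 162, 16], [-36, 163, 17], [-58, 163, 21], [-42, 164, 25], [-56, 164, 21], [-42, 164, 22], [-48, 164, 24], [-50, 165, 24], [-48, 165, 15], [-43, 166, 18], [-51, 166, 17], [-48, 166, 18], [-45, 166, 18], [-46, 167, 15], [-43, 167, 15], [-51, 167, 20], [-49, 168, 20], [-40, 168, 20], [-46, 168, 25], [-46, 169, 22], [-47, 172, 18]]
side [[-58, 146, 24], [-57, 149, 24], [-38, 151, 17], [-37, 153, 18], [-49, 153, 27], [-48, 153, 19], [-56, 154, 15], [-42, 154, 17], [-44, 154, 19], [-47, 155, 29], [-55, 155, 25], [-58, 155, 22], [-31, 155, 15], [-57, 155, 27], [-33, 156, 17], [-53, 156, 22], [-35, 156, 19], [-48, 156, 14], [-55, 157, 15], [-57, 158, 17], [-43, 159, 18], [-34, 159, 19], [-50, 159, 19], [-54, 160, 15], [-42, 160, 14], [-55, 161, 23], [-48, 161, 26], [-40, 163, 21], [-41, 163, 15], [-47, 164, 21], [-46, 165, 18], [-45, 165, 23], [-43, 166, 20], [-52, 167, 15]]
tool x,y axes in chest: [[-0.949, -0.315, 0.0], [-0.315, 0.949, -0.0], [-0.0, -0.0, -1.0]]
over pre (x+30,y-290,z330) [ 0.60166101 -0.33778179  0.33      ] [-418.32519443   76.29266373 -107.43218737]
```

The right bolt is out by about 15 mm: knob at s≈110, rod tip at s≈168. It would land on the keeper, so I have to draw it back first. Plan:
1. Push the lid a little past upright from outside.
2. Press the knob down (drawing it back).
3. Close the lid, press it down and throw the bolt.

Emit:
{"fn": "carry_out", "kwargs": {
  "rows": [
    [[0,0,-60,0.16,1],[-60,12,-80,0.32,1],[-120,24,-80,0.32,1],[-180,35,-80,0.32,1],[-240,47,-80,0.32,1],[-300,59,-80,0.32,1],[-360,71,-80,0.32,1],[-410,80,-80,0.32,1],[-437,86,-80,0.32,1],[-437,86,-80,0.32,1]]
  ]
}}

```text
time_s: 2.65
tool_pos: [0.616, -0.3202, 0.3016]
eef_rot: [[-0.996, -0.09, -0.001], [-0.09, 0.996, 0.0], [0.001, 0.001, -1.0]]
wrist_force: [-0.7, 0.1, -0.0]
finger_gap: 0.002
gripper_force: 0.0
```

```bash
python3 - <<'E'
from h import *
o=get_obs();print(o["time_s"],ch(o["tool_pos"]),np.round(Rc.T@o["eef_rot"],3).tolist(),o["wrist_force"],o["finger_gap"])
E
```

```text
2.65 [  45.85444389 -273.77149699  301.59827731] [[-1.0, -0.003, -0.001], [-0.003, 1.0, 0.001], [0.001, 0.001, -1.0]] [-0.73288268  0.09537063 -0.0015127 ] 0.0019559246148380667
```

Emit:
{"fn": "carry_out", "kwargs": {
  "rows": [
    [[0,12,11,0,1],[0,24,11,0,1],[0,34,11,0,1],[0,44,11,0,1],[0,54,11,0,1],[0,62,11,0,1],[0,66,11,0,1],[0,66,11,0,1],[0,30,11,0,1],[0,0,-30,0,1]]
  ]
}}

```text
time_s: 3.9
tool_pos: [0.6138, -0.3204, 0.3273]
eef_rot: [[-0.996, -0.089, -0.01], [-0.089, 0.996, 0.006], [0.01, 0.007, -1.0]]
wrist_force: [1.5, -0.4, -0.2]
finger_gap: 0.0005
gripper_force: 0.0
```

```bash
cat >> h.py <<'E'
def lidang(p):
    c=cloud(p,np.ones((420,560),bool));q=ch(c)
    L=q[(q[:,2]>185)&(q[:,2]<335)&(abs(q[:,0]-30)<75)&(q[:,1]<-60)&(q[:,1]>-250)]
    z=L[:,2]-165;y=L[:,1]+200
    a=np.arctan2(z,y); h,e=np.histogram(a,np.arange(0,2,.02)); k=h.argmax()
    return np.median(a[(abs(a-e[k]-.01)<.04)]),h.max(),c
E
python3 - <<'E'
from h import *
o=get_obs();print(o["time_s"],ch(o["tool_pos"]),o["wrist_force"])
for n in("top","side"):
    p=capture(n);th,k,c=lidang(p);q=lidR(c,th);print(n,th,k)
    k=q[(q[:,2]>38)&(q[:,2]<60)&(q[:,1]>70)&(q[:,1]<150)&(abs(q[:,0]+45)<20)]; print(np.round(k).astype(int).tolist())
    k=q[(q[:,2]>20)&(q[:,2]<36)&(q[:,1]>130)&(q[:,1]<190)&(abs(q[:,0]+45)<12)]; print("tip",np.round(np.percentile(k[:,1],[50,90,95,100])))
    save(p,n+"1.png")
E
```

```text
3.9 [  43.6090422  -273.74353131  327.33982827] [ 1.50071995 -0.35027959 -0.22891384]
top 1.4723014577495068 162
[[-41, 112, 40], [-41, 110, 43], [-42, 113, 45], [-41, 112, 48], [-42, 113, 50], [-43, 110, 40], [-44, 111, 42], [-45, 116, 44], [-46, 117, 47], [-46, 118, 49], [-47, 114, 39], [-47, 112, 42], [-47, 114, 44], [-49, 118, 46], [-48, 113, 50], [-49, 110, 39], [-50, 112, 41], [-49, 108, 45], [-50, 110, 47], [-50, 112, 50], [-52, 109, 39]]
tip [161. 167. 169. 172.]
side 1.454155064857503 338
[]Traceback (most recent call last):
  File "<stdin>", line 6, in <module>
    return _quantile_unchecked(
        a, q, axis, out, overwrite_input, method, keepdims, weights)
    return _ureduce(a,
                    func=_quantile_ureduce_func,
    ...<5 lines>...
                    overwrite_input=overwrite_input,
                    method=method)
    r = func(a, **kwargs)
    result = _quantile(arr,
                       quantiles=q,
    ...<2 lines>...
                       out=out,
                       weights=wgt)
    slices_having_nans = np.isnan(arr[-1, ...])
                                  ~~~^^^^^^^^^
IndexError: index -1 is out of bounds for axis 0 with size 0
```

Emit:
{"fn": "carry_out", "kwargs": {
  "rows": [
    [[50,10,0,0,1],[90,35,0,0,1],[90,35,0,0,1],[90,35,30,0,1],[90,35,44,0,1],[90,35,47,0,1],[90,35,50,0,1],[90,35,53,0,1],[90,35,55,0,1],[90,35,55,0,1]]
  ]
}}

```text
time_s: 5.25
tool_pos: [0.5226, -0.2948, 0.2781]
eef_rot: [[-0.996, -0.088, 0.002], [-0.088, 0.996, -0.001], [-0.001, -0.001, -1.0]]
wrist_force: [1.5, -0.3, 1.2]
finger_gap: 0.0002
gripper_force: 0.8
```

```bash
cat >> h.py <<'E'
def knob(n="top"):
    p=capture(n);th,k,c=lidang(p);q=lidR(c,th)
    k=q[(q[:,2]>38)&(q[:,2]<60)&(q[:,1]>70)&(q[:,1]<150)&(abs(q[:,0]+45)<20)]
    t=q[(q[:,2]>20)&(q[:,2]<36)&(q[:,1]>130)&(q[:,1]<190)&(abs(q[:,0]+45)<12)]
    print(n,"th",th,"knob",len(k),np.round(np.median(k,0)) if len(k) else "","tip",len(t),np.round(np.percentile(t[:,1],[50,90,95,100])) if len(t) else "")
    return p
def st():
    o=get_obs();print(o["time_s"],np.round(ch(o["tool_pos"]),1),np.round(Rc.T@o["wrist_force"],2))
E
python3 - <<'E'
from h import *
st();p=knob("top");p=knob("side");save(p,"s2.png")
E
```

```text
5.25 [ -45.  -240.3  278.1] [ 1.47 -0.44  1.16]
top th 1.474806035998533 knob 0  tip 16 [159. 185. 188. 189.]
side th 1.4526663736845324 knob 0  tip 0
```

Emit:
{"fn": "carry_out", "kwargs": {
  "rows": [
    [[0,0,2,0,1],[0,0,4,0,1],[0,0,5,0,1],[0,0,5,0,1]]
  ]
}}

```text
time_s: 5.85
tool_pos: [0.522, -0.2944, 0.2722]
eef_rot: [[-0.996, -0.088, -0.001], [-0.088, 0.996, 0.0], [0.001, 0.0, -1.0]]
wrist_force: [0.2, -0.2, 1.5]
finger_gap: 0.0007
gripper_force: 0.5
```

```bash
python3 - <<'E'
from h import *
st();p=knob("top")
i=cv2.resize(p["color"][150:270,300:440],None,fx=4,fy=4);cv2.imwrite("pics/k.png",i[:,:,::-1])
E
```

```text
5.85 [ -45.6 -239.8  272.2] [ 0.18 -0.26  1.49]
top th 1.4812922260000145 knob 0  tip 20 [163. 187. 187. 189.]
```

View pics/k.png

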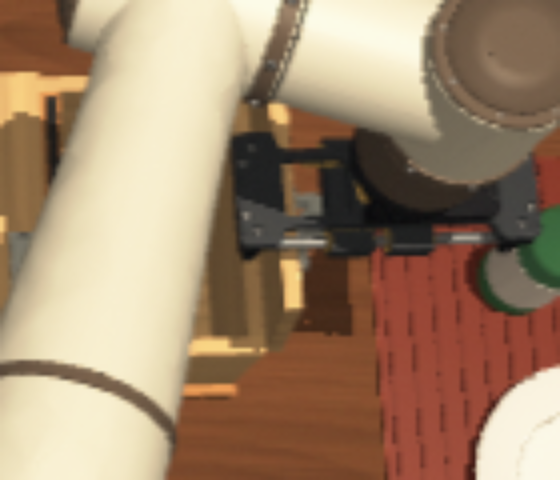

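Emit:
{"fn": "carry_out", "kwargs": {
  "rows": [
    [[0,0,-50,0,1],[0,-10,-60,0,1],[-45,-35,-60,0,1],[-90,-35,-60,0,1],[-90,-35,-60,0,1]]
  ]
}}

```text
time_s: 6.52
tool_pos: [0.6167, -0.3207, 0.3281]
eef_rot: [[-0.996, -0.089, -0.005], [-0.089, 0.996, 0.003], [0.005, 0.004, -1.0]]
wrist_force: [-0.1, 0.6, -1.4]
finger_gap: 0.0008
gripper_force: 0.0
```

```bash
python3 - <<'E'
from h import *
st();p=knob("top")
E
```

```text
6.525 [  46.5 -274.3  328.1] [-0.07  0.6  -1.39]
top th 1.4727582536681296 knob 17 [-45. 102.  44.] tip 31 [159. 162. 163. 167.]
```

Emit:
{"fn": "carry_out", "kwargs": {
  "rows": [
    [[0,42,41,0,1],[0,61,42,0,1],[0,77,43,0,1],[0,93,46,0,1],[0,108,52,0,1],[0,122,58,0,1],[0,135,67,0,1],[0,147,77,0,1],[0,155,87,0,1],[0,163,97,0,1]]
  ]
}}

```text
time_s: 7.82
tool_pos: [0.6004, -0.1584, 0.2344]
eef_rot: [[-0.996, -0.088, -0.001], [-0.088, 0.996, 0.0], [0.001, 0.0, -1.0]]
wrist_force: [0.5, -0.5, 1.2]
finger_gap: 0.0004
gripper_force: 0.5
```

```bash
python3 - <<'E'
from h import *
st();p=capture("side");save(p,"s3.png");print(lidang(p)[:2]);print(lidang(capture("top"))[:2])
E
```

```text
7.825 [  44.4 -111.2  234.4] [ 0.4  -0.57  1.17]
(np.float64(0.5461982262224208), np.int64(26))
(np.float64(0.5926088004691735), np.int64(178))
```

View pics/s3.png

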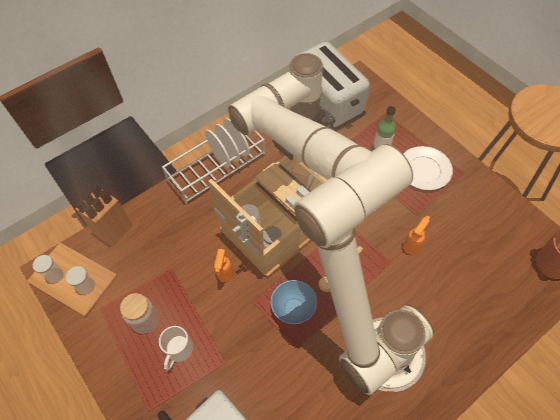

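Emit:
{"fn": "carry_out", "kwargs": {
  "rows": [
    [[0,7,10,0,1],[0,12,21,0,1],[0,15,30,0,1],[0,17,37,0,1],[0,17,40,0,1],[0,17,0,0,1],[20,0,-30,0,1],[60,-18,-40,0,1],[90,-18,-40,0,1],[90,-18,-40,0,1]]
  ]
}}

```text
time_s: 9.18
tool_pos: [0.511, -0.1855, 0.2765]
eef_rot: [[-0.996, -0.086, 0.001], [-0.086, 0.996, -0.0], [-0.001, -0.0, -1.0]]
wrist_force: [0.6, -0.7, 0.6]
finger_gap: 0.0005
gripper_force: 0.0
```

```bash
python3 - <<'E'
from h import *
st()
for n in("top","side"):
    p=capture(n);c=cloud(p,np.ones((420,560),bool));q=ch(c)
    L=q[(q[:,0]>0)&(q[:,0]<100)&(q[:,1]>-195)&(q[:,1]<-45)&(q[:,2]<240)&(q[:,2]>165)]
    if len(L)>30: print(n,len(L),"slope,off",np.polyfit(L[:,1]+200,L[:,2]-177,1))
    B=q[(abs(q[:,0]+45)<14)&(q[:,1]>-160)&(q[:,1]<-40)&(q[:,2]>205)&(q[:,2]<232)]
    print(np.round(B[::4]).astype(int).tolist())
    i=cv2.resize(p["color"][130:270,220:420],None,fx=4,fy=4);cv2.imwrite(f"pics/l_{n}.png",i[:,:,::-1])
E
```

```text
9.175 [ -47.1 -130.4  276.5] [ 0.57 -0.77  0.59]
top 132 slope,off [ 0.02464228 12.44930325]
[[-35, -49, 221], [-41, -49, 222], [-46, -75, 213], [-45, -87, 209], [-47, -101, 214], [-50, -111, 228], [-49, -54, 218], [-48, -78, 210], [-48, -90, 210], [-49, -102, 209], [-52, -111, 224], [-52, -66, 215], [-50, -79, 205], [-50, -96, 205], [-55, -51, 220], [-55, -63, 216], [-58, -54, 219], [-58, -46, 206], [-58, -61, 206]]
side 678 slope,off [ 0.01729179 11.93489809]
[[-39, -114, 228], [-45, -117, 226], [-49, -112, 230], [-50, -112, 224], [-52, -110, 223], [-51, -112, 215], [-42, -100, 207], [-42, -95, 207], [-44, -88, 211], [-42, -82, 208], [-33, -60, 216], [-49, -79, 213], [-40, -57, 222], [-47, -73, 212], [-36, -49, 220], [-42, -60, 215], [-47, -73, 207], [-42, -52, 218], [-49, -61, 216], [-36, -49, 209], [-46, -56, 213], [-38, -47, 208], [-51, -52, 217], [-58, -61, 215], [-52, -54, 210], [-49, -49, 207], [-59, -48, 213]]
```

View pics/l_top.png

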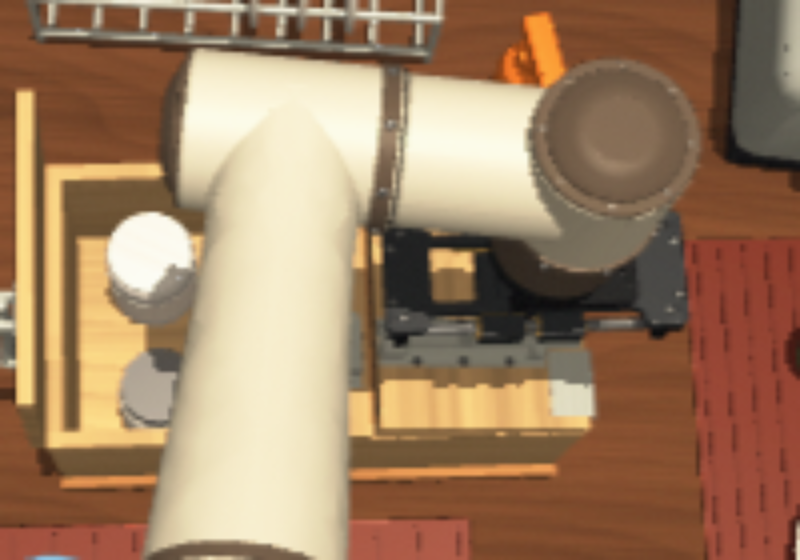

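Emit:
{"fn": "carry_out", "kwargs": {
  "rows": [
    [[-1,-7,0,0,1],[-1,-7,30,0,1],[-1,-7,50,0,1],[-1,-7,60,0,1],[-1,-7,64,0,1],[-1,-7,68,0,1],[-1,-7,71,0,1],[-1,-7,71,0,1]]
  ]
}}

```text
time_s: 10.28
tool_pos: [0.5143, -0.1918, 0.2047]
eef_rot: [[-0.996, -0.088, 0.0], [-0.088, 0.996, -0.0], [-0.0, -0.0, -1.0]]
wrist_force: [-0.8, 0.0, 0.1]
finger_gap: 0.0004
gripper_force: 0.0
```

```bash
cat >> h.py <<'E'
def flat():
    for n in("top","side"):
        p=capture(n);c=cloud(p,np.ones((420,560),bool));q=ch(c)
        L=q[(q[:,0]>-105)&(q[:,0]<105)&(abs(q[:,0]+45)>18)&(q[:,1]>-195)&(q[:,1]<-45)&(q[:,2]<200)&(q[:,2]>168)]
        r=q[(abs(q[:,1])<35)&(abs(q[:,0]+45)>30)&(abs(q[:,0])<100)&(abs(q[:,2]-177)<8)]
        print(n,len(L),"slope,off",np.polyfit(L[:,1]+200,L[:,2]-177,1),"edge z",np.median(L[L[:,1]>-70,2]),"rail",np.median(r[:,2]))
        e=q[(abs(q[:,0]+45)<14)&(q[:,1]>-160)&(q[:,1]<0)&(q[:,2]>195)]
        print(np.round(e[np.argsort(e[:,1])][::6]).astype(int).tolist())
E
python3 - <<'E'
from h import *
st();flat()
E
```

```text
10.275 [ -44.3 -137.   204.7] [-0.84  0.12  0.14]
top 803 slope,off [0.11202761 3.2156264 ] edge z 197.2982131691637 rail 177.47870833077206
[[-35, -160, 572], [-54, -159, 569], [-33, -158, 573], [-53, -156, 572], [-33, -156, 572], [-54, -154, 571], [-33, -153, 573], [-48, -152, 572], [-33, -151, 575], [-49, -150, 574], [-37, -149, 571], [-48, -148, 572], [-35, -147, 572], [-34, -146, 577], [-41, -146, 577], [-38, -144, 575], [-51, -143, 577], [-55, -142, 245], [-43, -141, 576], [-39, -140, 572], [-52, -139, 573], [-33, -138, 575], [-48, -137, 573], [-55, -136, 575], [-49, -136, 571], [-37, -134, 573], [-44, -133, 575], [-55, -132, 575], [-46, -131, 573], [-34, -130, 572], [-47, -129, 572], [-58, -128, 571], [-47, -127, 571], [-54, -126, 573], [-37, -125, 574], [-58, -124, 573], [-33, -123, 576], [-50, -122, 574], [-37, -121, 574], [-50, -120, 573], [-36, -119, 573], [-48, -118, 574], [-34, -117, 573], [-37, -117, 575], [-56, -116, 572], [-50, -115, 317], [-43, -114, 574], [-50, -114, 574], [-54, -113, 575], [-39, -113, 298], [-47, -112, 573], [-56, -112, 297], [-37, -111, 570], [-31
[... 4853 characters left out ...]
 540], [-44, -42, 305], [-32, -41, 551], [-50, -40, 307], [-41, -40, 313], [-36, -40, 552], [-41, -39, 549], [-50, -37, 543], [-33, -37, 548], [-56, -35, 539], [-42, -34, 547], [-49, -33, 196], [-54, -32, 197], [-37, -31, 196], [-58, -30, 534], [-31, -29, 197], [-58, -28, 200], [-57, -27, 543], [-43, -26, 196], [-57, -25, 197], [-53, -24, 546], [-47, -23, 549], [-48, -22, 547], [-39, -21, 202], [-56, -21, 547], [-49, -20, 197], [-45, -20, 199], [-44, -19, 546], [-42, -18, 548], [-34, -17, 195], [-47, -17, 200], [-54, -16, 542], [-54, -16, 539], [-54, -15, 197], [-51, -14, 201], [-40, -13, 551], [-33, -12, 550], [-45, -11, 546], [-50, -10, 543], [-41, -8, 553], [-37, -5, 547], [-33, -3, 549]]
```

Emit:
{"fn": "carry_out", "kwargs": {
  "rows": [
    [[0,0,2,0,1],[0,0,4,0,1],[0,0,6,0,1],[0,0,8,0,1],[0,0,8,0,1]]
  ]
}}

```text
time_s: 11.0
tool_pos: [0.5142, -0.1918, 0.1967]
eef_rot: [[-0.996, -0.088, 0.0], [-0.088, 0.996, -0.0], [-0.0, -0.0, -1.0]]
wrist_force: [0.7, 1.0, 3.3]
finger_gap: 0.0004
gripper_force: 1.2
```

```bash
sed -i 's/^        e=q.*$//; s/^        print(np.round(e\[.*$//' h.py; python3 - <<'E'
from h import *
st();flat()
E
```

```text
11.0 [ -44.4 -136.9  196.7] [0.76 0.93 3.27]
top 836 slope,off [0.04083771 1.21721334] edge z 184.255664668384 rail 176.67496706336487
side 829 slope,off [ 0.05336765 -2.21984007] edge z 182.42214457849195 rail 175.57400874435214
```

Emit:
{"fn": "carry_out", "kwargs": {
  "rows": [
    [[0,0,1,0,1],[0,0,2,0,1],[0,0,3,0,1],[0,0,4,0,1],[0,0,4,0,1]]
  ]
}}

```text
time_s: 11.72
tool_pos: [0.5144, -0.1919, 0.1947]
eef_rot: [[-0.996, -0.088, 0.001], [-0.088, 0.996, -0.001], [-0.001, -0.001, -1.0]]
wrist_force: [-3.1, 3.5, 11.1]
finger_gap: 0.0002
gripper_force: 5.6
```

```bash
python3 - <<'E'
from h import *
st();flat()
E
```

```text
11.725 [ -44.2 -137.   194.7] [-2.81  3.76 11.07]
top 848 slope,off [0.01358236 1.50210401] edge z 180.3963450722532 rail 176.53801339357886
side 840 slope,off [ 0.02210907 -1.6570275 ] edge z 178.541486470741 rail 175.6706077804449
```

Emit:
{"fn": "carry_out", "kwargs": {
  "rows": [
    [[0,0,1,0,1],[0,0,2,0,1],[0,0,3,0,1],[0,0,3,0,1]]
  ]
}}

```text
time_s: 12.32
tool_pos: [0.5143, -0.1913, 0.1931]
eef_rot: [[-0.996, -0.089, 0.002], [-0.089, 0.996, -0.0], [-0.002, -0.001, -1.0]]
wrist_force: [-5.4, 6.8, 17.3]
finger_gap: 0.0004
gripper_force: 8.7
```

```bash
python3 - <<'E'
from h import *
st();flat()
E
```

```text
12.325 [ -44.2 -136.5  193.1] [-4.78  7.25 17.32]
top 843 slope,off [-0.00537922  0.96400312] edge z 177.22580501545372 rail 177.55285991254604
side 843 slope,off [ 0.01243921 -3.22405354] edge z 175.13992263554314 rail 175.2160226120456
```

Emit:
{"fn": "carry_out", "kwargs": {
  "rows": [
    [[0,4,3,0,1],[0,8,3,0,1],[0,12,3,0,1],[0,15,3,0,1],[0,18,3,0,1],[0,21,3,0,1],[0,24,3,0,1],[0,24,3,0,1]]
  ]
}}

```text
time_s: 13.42
tool_pos: [0.5127, -0.1705, 0.1928]
eef_rot: [[-0.996, -0.09, 0.004], [-0.09, 0.996, -0.006], [-0.003, -0.007, -1.0]]
wrist_force: [-8.6, -0.8, 24.9]
finger_gap: 0.0007
gripper_force: 12.6
```

```bash
python3 - <<'E'
from h import *
st();flat()
E
```

```text
13.425 [ -44.1 -115.6  192.8] [-8.680e+00 -2.000e-02  2.488e+01]
top 816 slope,off [-0.00628249  1.15827692] edge z 177.25869221880515 rail 177.3811660580177
side 492 slope,off [ 1.19865731e-03 -1.79081916e+00] edge z 175.39168077268252 rail 175.59759413162982
```

Emit:
{"fn": "carry_out", "kwargs": {
  "rows": [
    [[0,0,-2,0,1],[0,4,-2,0,1],[0,8,-2,0,1],[0,12,-2,0,1],[0,15,-2,0,1],[0,18,-2,0,1],[0,21,-2,0,1],[0,21,-2,0,1]]
  ]
}}

```text
time_s: 14.52
tool_pos: [0.5112, -0.1502, 0.1931]
eef_rot: [[-0.996, -0.09, 0.004], [-0.09, 0.996, -0.007], [-0.003, -0.007, -1.0]]
wrist_force: [-4.1, -7.3, 17.7]
finger_gap: 0.0003
gripper_force: 8.3
```

```bash
python3 - <<'E'
from h import *
st();flat()
E
```

```text
14.525 [-43.8 -95.3 193.1] [-4.74 -6.88 17.66]
top 793 slope,off [-0.00801918  1.25572833] edge z 177.23056103458805 rail 177.46729883366837
side 178 slope,off [-0.00491713 -0.85288222] edge z 175.28247391070371 rail 175.80076730523456
```

Pushing force is about 7 N and the bolt is moving. On to the end of its travel.

Emit:
{"fn": "carry_out", "kwargs": {
  "rows": [
    [[0,3,0,0,1],[0,6,0,0,1],[0,8,0,0,1],[0,10,0,0,1],[0,10,0,0,1]]
  ]
}}

```text
time_s: 15.25
tool_pos: [0.5119, -0.1406, 0.1932]
eef_rot: [[-0.996, -0.09, 0.007], [-0.09, 0.996, -0.007], [-0.007, -0.008, -1.0]]
wrist_force: [-0.8, -9.1, 14.6]
finger_gap: 0.0003
gripper_force: 7.1
```

```bash
python3 - <<'E'
from h import *
st()
E
```

```text
15.25 [-42.2 -85.7 193.2] [-1.64 -8.98 14.58]
```

Emit:
{"fn": "carry_out", "kwargs": {
  "rows": [
    [[0,1,0,0,1],[0,2,0,0,1],[0,3,0,0,1],[0,3,0,0,1]]
  ]
}}

```text
time_s: 15.75
tool_pos: [0.5119, -0.1377, 0.1932]
eef_rot: [[-0.996, -0.09, 0.008], [-0.09, 0.996, -0.008], [-0.007, -0.008, -1.0]]
wrist_force: [-0.2, -10.1, 14.5]
finger_gap: 0.0006
gripper_force: 6.9
```

```bash
python3 - <<'E'
from h import *
st()
E
```

```text
15.75 [-42.  -82.9 193.2] [ -1.09 -10.05  14.49]
```

Emit:
{"fn": "carry_out", "kwargs": {
  "rows": [
    [[0,1,0,0,1],[0,2,0,0,1],[0,3,0,0,1],[0,4,0,0,1],[0,4,0,0,1]]
  ]
}}

```text
time_s: 16.38
tool_pos: [0.5118, -0.1363, 0.1933]
eef_rot: [[-0.996, -0.09, 0.008], [-0.09, 0.996, -0.012], [-0.007, -0.012, -1.0]]
wrist_force: [1.3, -20.4, 11.0]
finger_gap: 0.0005
gripper_force: 12.5
```

```bash
python3 - <<'E'
from h import *
st()
E
```

```text
16.375 [-42.  -81.5 193.3] [ -0.44 -20.39  11.04]
```

The force jumped to 20 N while the tool advanced only 1.4 mm, so the bolt is at its stop. Lifting off and checking.

Emit:
{"fn": "carry_out", "kwargs": {
  "rows": [
    [[0,-3,-4,0,1],[0,-5,-15,0,1],[0,-5,-60,0,1],[0,-40,-110,0,1],[0,-100,-120,0,1],[0,-160,-120,0,1],[0,-210,-120,0,1],[0,-210,-120,0,1]]
  ]
}}

```text
time_s: 17.38
tool_pos: [0.5265, -0.3422, 0.3063]
eef_rot: [[-0.997, -0.083, -0.003], [-0.083, 0.997, 0.001], [0.003, 0.001, -1.0]]
wrist_force: [-0.2, 0.2, 0.1]
finger_gap: 0.0004
gripper_force: 0.0
```

```bash
python3 - <<'E'
from h import *
st();flat()
for n in("top","side"):
    p=capture(n);q=ch(cloud(p,np.ones((420,560),bool)))
    k=q[(abs(q[:,0]+45)<14)&(q[:,1]>-130)&(q[:,1]<-35)&(q[:,2]>203)&(q[:,2]<222)]
    print(n,np.round(k).astype(int).tolist())
    if n=="top": 
        i=cv2.resize(p["color"][130:270,220:420],None,fx=4,fy=4,interpolation=cv2.INTER_CUBIC);cv2.imwrite("pics/f.png",i[:,:,::-1])
    else: cv2.imwrite("pics/f2.png",cv2.resize(p["color"][90:330,130:450],None,fx=2.4,fy=2.4)[:,:,::-1])
E
```

```text
17.375 [ -45.3 -287.9  306.3] [-0.2   0.22  0.08]
top 900 slope,off [0.01332521 0.96685661] edge z 179.73766294842633 rail 177.5461818541629
side 1546 slope,off [ 0.01464384 -1.28368641] edge z 177.96929864145181 rail 175.52197273568572
top [[-40, -63, 217], [-41, -66, 221], [-40, -53, 204], [-45, -61, 213], [-47, -63, 219], [-47, -61, 207], [-49, -56, 203], [-52, -55, 204]]
side [[-40, -66, 218], [-43, -68, 219], [-43, -72, 215], [-41, -60, 220], [-43, -63, 218], [-44, -66, 217], [-47, -68, 217], [-42, -60, 214], [-45, -62, 217], [-47, -64, 217], [-50, -65, 218], [-41, -62, 206], [-45, -61, 212], [-49, -62, 215], [-53, -62, 219], [-45, -62, 206], [-49, -62, 211], [-50, -66, 206], [-45, -58, 204], [-48, -59, 205], [-37, -44, 204]]
```

View pics/f.png

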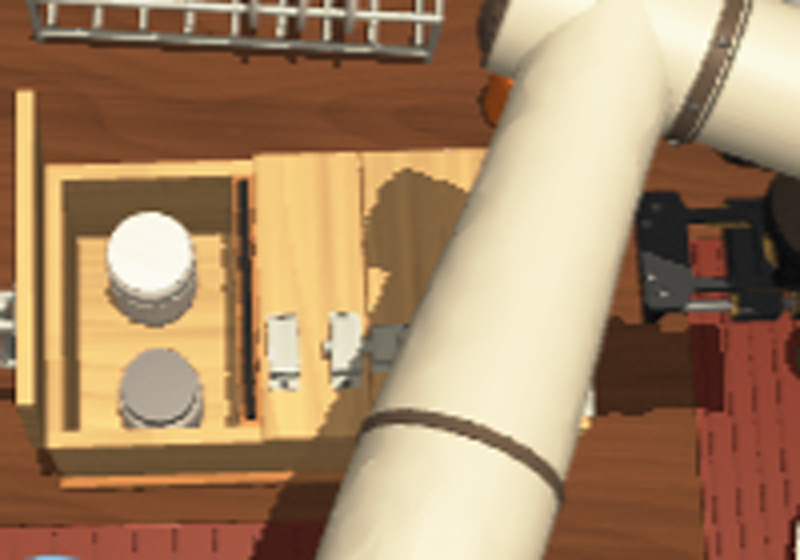

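View pics/f2.png

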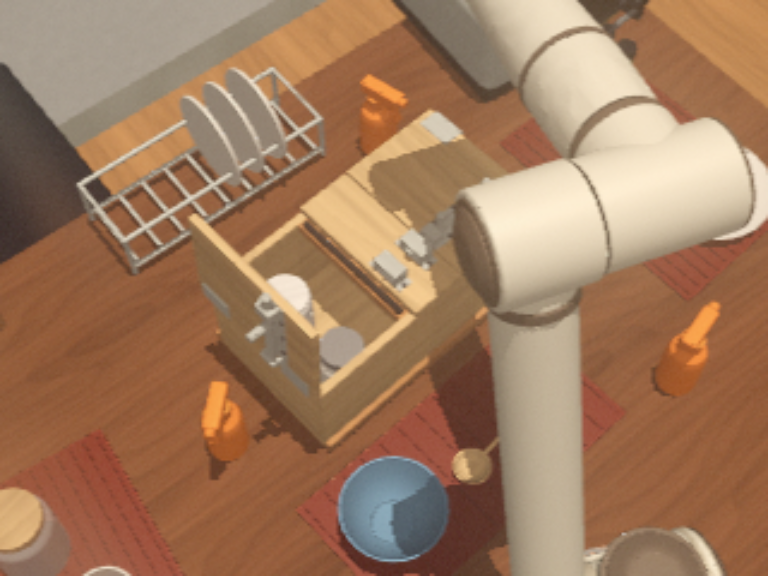

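The rod's tip shows through the keeper at crop (326,348). The knob sits at s≈135 mm, which means fully thrown. The lid is held within about 0.016 rad, the left bin is still open, and nothing has been knocked over.

```bash
python3 -c "
from rig import *
print(sign_off())"
```

```text
the job is handed in; nothing more can be done
None
```

The right bin, which holds the spray bottle, is shut and its bolt is fully home in the keeper. The left bin is still open, nothing was knocked over, and the job is handed in.

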